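Hold a humidity probe in the headspace of a sample

ROBOT

A 7-joint arm with a two-finger parallel gripper is mounted at the origin on a cart in front of the work surface, level with it; the furniture and walls round the work are solid. World frame = base frame: x ahead of the robot, y to its left, z up, the work surface at z = 0. Lengths are in m, angles in rad, forces in N, time in s.
With the tool pointing down it reaches from about 0.425 to 0.875 m from the base axis. Payload 4.7 kg.
Tool frame: the origin (TCP) lies midway between the tips of the shut fingers; the grasp point (between the pads) lies 19 mm behind it; z points along the fingers, y is the direction in which the jaws open and shut (so a half turn about z gives the same grasp; the last joint's range is limited). The gripper opens to 87 mm and grips with 3 to 60 N. Pads are 19 mm wide; open, the fingers measure 117 mm over their backs; the gripper's body (75 mm by 190 mm) begins 51 mm behind the grasp point.
Start: joints at [-1.168, 0.321, -0.07, 1.45, 0.023, 1.371, -0.057], TCP at [0.246, 0.601, 0.195] pointing down, gripper open.
Joint ranges: [-2.86, 2.86], [-0.3, 2.09], [-1.38, 1.24], [0.06, 2.45], [-1.56, 4.7], [0.09, 2.05], [-2.69, 2.69]. Speed limits (rad/s): [2.57, 2.57, 3.14, 3.14, 3.14, 3.14, 3.14].

INTERFACE

Orientations are given as a rotation vector (axis times angle).
In Python, from bench import get_state, eyes, job gives the robot as it stands. The module is installed in compiled form; this text tells all that it offers.
- The arm moves only by the shell command python3 -m jog 'ROWS' [FORCE]. ROWS is JSON, a list that holds one entry, the list of rows, each a list of 5 numbers: the opening, from 0 (shut) to 1 (fully open), then the shift along the tool's x, y, z in units of 40 mm (1.0 is 40 mm), then the turn about the tool's z in units of 5 degrees (1.0 is 5 degrees). In form: [[[jaw, dx, dy, dz, turn], ...]]. A call has 1 to 10 rows; each row shifts and turns the commanded pose from where the row before left it, along the tool's axes as they then stand; what a row does not reach is not made up. A row lasts 1/8 s, in which the tool goes at most 62.5 mm and 10.7 degrees, less where a joint would pass 70% of its speed; a pose out of reach is approached as far as the arm can. A call is refused whole if a number of a shift passes 1 or a number of a turn 1, either way. A call with a gripper value outside its range is refused whole. The fingers move at their own pace and stop on an object; FORCE is the grip in N (left out, the last holds). Time passes only in rows, so rows that do not move let the fingers close. It gives the time, the measured TCP pose, the force and the opening at its end, in the units of the state.
- get_state(): the state, without advancing time (a new reading comes with each control period).
- eyes.get_image(name): name is "scene" or "side" or "wrist"; returns (picture, depth): 384x512x3 uint8, red, green, blue; 384x512 float32, m along the optical axis (not along the pixel's ray), 0 where there is no reading.
- eyes.camera_params(name): a dict with "camera_matrix" (3x3 intrinsics, pixels), "k1" (the pictures are not rectified: a ray, as slopes to the right and down, at radius r is drawn at 1 + k1 r^2 times it, then the intrinsics apply), "pose" (4x4, takes a point from camera to world coordinates); the wrist camera has in their place "mount" (4x4, takes a point from camera to tool coordinates, whose origin is the TCP and whose axes are the flange's). Camera axes: x right, y down, z forward; pixel columns grow to the right and rows downward; lengths in m; the calibration is good to about 2 mm. A picture is of the moment at which its call begins: read the wrist's pose just before it. camera_params takes no time and is no camera call.
- job.close_job(): hands the job in, once; it reports no verdict.
The state is a dict: "time": time; "joint_positions": joint angles; "qd": joint speeds; "joint_torque": joint torques, N m; "position": TCP position; "tool_rot": TCP orientation; "ft_force": force on the tool from outside, world axes, zero at the start; "torque": the same for the moment, N m; "grip_width": opening from 0.0 (shut) to 1.0 (fully open).
Only numpy, scipy, OpenCV 4.12 (cv2) and the standard library are available. Lean on these libraries where they do the work, as an engineer would, in place of code of your own. Each camera call takes 0.05 s, during which the arm holds its last target. There are 200 camera calls.

TASK

Push the open sample drawer of the clear-walled chamber home until its catch clicks in, so that the beaker stands under the guide bushing in the roof. Then take the slim steel-stemmed probe (not the thick glass electrode) out of the rack and lower its stem through the bushing without letting the probe touch the bushing, the chamber, the beaker or the rubber bung in it. Finish holding the probe still, upright and centred in the bore, with its tip about midway between the beaker's rim and the top of the bung, and leave everything else where it is.

Things in the scene. Friction and masses are not known exactly. Their poses are not given: they have to be found in the camera images.
- station: fixed clear-walled chamber, 124 (its x) x 136 mm on plan. Origin: centre of its underside on the worktop; x points from its open front to its back, z up. White roof 105 mm high; the steel guide bushing on it (37 mm wide) rises to 120 mm, on a flange 60 mm wide. The bore, on the origin's vertical axis, runs straight down through bushing and roof: 18 mm wide, 23 mm long
- guide_mouth (a point): centre of the bushing's upper mouth, on the bore's axis, 120 mm above the worktop. With the drawer home the beaker stands on this axis: its rim is 33 mm below this point, its inside over 30 mm wide, and the top of the grey rubber bung in it (35 mm wide) is 73 mm below this point
- drawer (a joint): sample drawer at the chamber's front; value: m it stands open, 0 = home in its catch against a firm stop, at most 0.08. It slides home along the station's +x. Friction about 1 N; about 9 mm before home it meets a sprung roller catch that takes about 6 N to pass; in the last 3 mm the catch draws it in and keeps it home
- drawer_bar (a point): middle of the drawer's steel pull bar, 60 mm above the worktop; bar 11 mm thick, 90 mm long along the station's y, 35 mm in front of the drawer's white front (134 mm wide, 14 to 94 mm high). It moves with the drawer; with the drawer home it lies 104 mm in front (station's -x) of the station's origin
- rack: fixed white probe rack, base 80 x 176 mm, origin at the centre of its underside. Its top plate (56 x 176 mm, 8 mm thick, upper face 108 mm above the worktop) has three 22 mm holes along its own y at -50, 0 and +50 mm. Probe and electrode stand in the two end holes, in either order
- probe: the probe, about 70 g: steel stem 6 mm in diameter, its tip 90 mm below the origin; conical ferrule 18 mm wide reaching 16 mm below the origin; flange 32 mm wide from 0 to 4 mm; round dark grey handle 22 mm in diameter from 4 to 54 mm; black cap to 58 mm. Origin on the axis at the flange's underside, which rests on the rack's plate at the start; z points up along the handle
- probe_grip (a point): on the probe's axis, in the middle of the handle, 32 mm above its origin: a good place to grip
- probe_tip (a point): the lower end of the probe's stem, 90 mm below the probe's origin
- electrode: a different instrument that stays in the rack: black head with a short steel connector (44 mm high above the rack), flange 33 mm across, glass stem 12 mm in diameter. Origin on its axis at the underside of the flange, on the rack's plate
- timer: bystander: white timer lying flat, 58 x 94 x 23 mm; origin at the centre of its underside
- marker: bystander: black and white marker pen lying flat, 131 mm long; origin at the centre of its underside
- tweezers: bystander: steel tweezers lying flat, 129 mm long; origin at the centre of their underside
- vial_a: bystander: standing screw-cap vial, 29 mm wide, 61 mm high; origin at the centre of its underside
- vial_b: bystander: another standing screw-cap vial of the same size; origin at the centre of its underside
- dish: bystander: clear petri dish, 66 mm wide, 12 mm high; origin at the centre of its underside

How it is judged:
On the way, in this order (a step that is already met when the one before it is completed fails the run):
1. the drawer sits home in its catch, with the probe still in the rack (value of joint drawer below 0.002 m and z of probe in the frame of rack below 0.118 m), for 0.2 s.
2. the probe is lifted out of the rack (height (world z) of probe_tip above 0.115 m), for 0.1 s.
3. the stem enters the bushing from above (horizontal distance between probe_tip and guide_mouth below 0.006 m and z of probe_tip in the frame of guide_mouth between -0.03 and -0.003 m), for 0.05 s.
At the end, for the whole second after the job is handed in: The drawer is home (within 2 mm); the gripper holds the probe still (under 10 mm/s) and upright (within 0.06 rad), its tip within 3.5 mm of the bore's axis and 40 to 67 mm below the bushing's mouth (inside the beaker, above the bung), touching nothing but the fingers (value of joint drawer below 0.002 m and horizontal distance between probe_tip and guide_mouth below 0.0035 m and angle between probe's own z axis and vertical below 0.06 rad and z of probe_tip in the frame of guide_mouth between -0.067 and -0.04 m and contact force between probe and the fingers above 2 N and contact force between probe and station below 0.1 N and linear speed of probe below 0.01 m/s); the arm keeps its last pose, push and grip.
It fails at once if the probe touches the bushing, the chamber, the drawer, the beaker or the bung (contact force between probe and station above 0.3 N).
It fails at once if the electrode is lifted or knocked (distance of electrode from where it was at the start of the episode above 0.015 m).
It fails at once if a bystander is pushed away (distance of any of timer, marker, tweezers, vial_a, vial_b, dish from where it was at the start of the episode above 0.02 m).
It also fails if it takes over 58 s, if anything falls off the work surface, if the arm or the gripper's body presses on something with over 40 N, if the wrist force passes 120 N, or if a joint passes its speed limit or range.

## Working session

There is one attempt and no reset: what is moved stays moved. The work goes in short steps, Python scripts to look and compute and a shell command to move; the robot and the scene stay as the last step left them, time stands still between calls to the robot, and variables do not carry over. Pictures are saved under pics/ and viewed, about 8 in all and at most 12, crops included, and the job is handed in when it is done.

```bash
mkdir -p pics
cat > h.py <<'E'
import numpy as np, cv2
from scipy.spatial.transform import Rotation as R
from bench import get_state, eyes, job
def snap(n,f):
    s=get_state(); im,d=eyes.get_image(n); cv2.imwrite(f'pics/{f}.png',im[:,:,::-1]); 
    p=eyes.camera_params(n)
    if 'pose' in p: T=np.array(p['pose'])
    else:
        W=np.eye(4);W[:3,:3]=R.from_rotvec(s['tool_rot']).as_matrix();W[:3,3]=s['position'];T=W@np.array(p['mount'])
    np.savez(f'pics/{f}.npz',im=im,d=d,T=T,K=p['camera_matrix'],k1=p['k1']); return im,d
def ray(f,u,v):
    z=np.load(f'pics/{f}.npz');K=z['K']
    q=cv2.undistortPoints(np.array([[[u,v]]],float),K,np.array([float(z['k1']),0,0,0]))[0,0]
    return z,np.array([q[0],q[1],1.])
def atdepth(f,u,v):
    z,r=ray(f,u,v); d=z['d'][int(round(v)),int(round(u))]; return z['T'][:3,:3]@(r*d)+z['T'][:3,3]
def atz(f,u,v,h):
    z,r=ray(f,u,v); D=z['T'][:3,:3]@r; o=z['T'][:3,3]; return o+D*(h-o[2])/D[2]
def proj(f,P):
    z=np.load(f'pics/{f}.npz');T=np.linalg.inv(z['T']);c=T[:3,:3]@np.array(P)+T[:3,3]
    x,y=c[:2]/c[2];k=1+float(z['k1'])*(x*x+y*y);K=z['K'];return K[0,0]*x*k+K[0,2],K[1,1]*y*k+K[1,2]
E
python3 - <<'E'
from h import *
for n in('scene','side','wrist'):
    snap(n,n+'0'); z=np.load(f'pics/{n}0.npz'); print(n,z['K'].round(1).tolist(),z['k1'],z['T'].round(3).tolist())
a=[cv2.imread(f'pics/{n}0.png') for n in('scene','side')]
cv2.imwrite('pics/v1.png',cv2.resize(a[0],(800,600)));cv2.imwrite('pics/v2.png',cv2.resize(a[1],(800,600)))
print(get_state())
E
```

```text
scene [[481.2, 0.0, 257.6], [0.0, 481.2, 188.6], [0.0, 0.0, 1.0]] -0.17010433558942423 [[-0.533, -0.542, 0.65, -0.271], [-0.846, 0.322, -0.425, 0.584], [0.021, -0.776, -0.63, 0.864], [0.0, 0.0, 0.0, 1.0]]
side [[397.8, 0.0, 262.0], [0.0, 397.8, 192.1], [0.0, 0.0, 1.0]] -0.06815469387364707 [[0.964, -0.114, 0.241, 0.255], [-0.266, -0.415, 0.87, -0.933], [0.001, -0.903, -0.431, 0.59], [0.0, 0.0, 0.0, 1.0]]
wrist [[286.5, 0.0, 253.4], [0.0, 286.5, 191.4], [0.0, 0.0, 1.0]] 0.019870745480314454 [[0.378, 0.889, 0.257, 0.176], [0.926, -0.363, -0.106, 0.63], [-0.001, 0.277, -0.961, 0.384], [0.0, 0.0, 0.0, 1.0]]
{'time': 0.15, 'joint_positions': array([-1.16790078,  0.32162143, -0.07008933,  1.45140663,  0.02261691,
        1.3707821 , -0.05694159]), 'qd': array([ 0.00073758, -0.00262832,  0.00098274, -0.00341428,  0.00094723,
        0.000539  ,  0.00109588]), 'joint_torque': array([-2.80639242e-04, -4.91796327e+01, -4.04654816e-01, -3.12872887e+01,
       -6.39346358e-02,  4.06862958e-02,  1.16578426e-04]), 'position': array([0.2462738 , 0.60104663, 0.1946272 ]), 'tool_rot': array([-6.06859404e-01, -3.08224186e+00,  2.23075161e-03]), 'ft_force': array([-0.07588088,  0.5310711 , -0.34527052]), 'torque': array([-0.00055267, -0.00320026,  0.02071865]), 'grip_width': 0.9979086362769426}
```

View pics/v1.png

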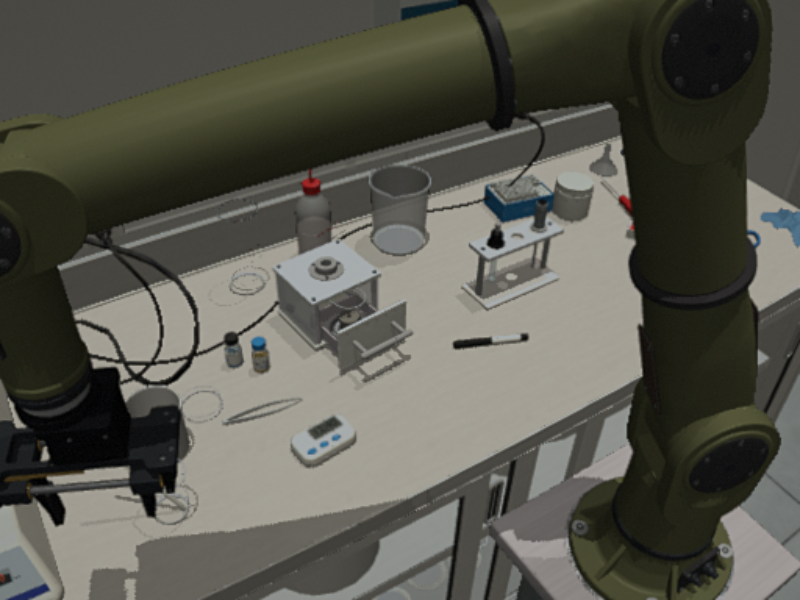

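View pics/v2.png

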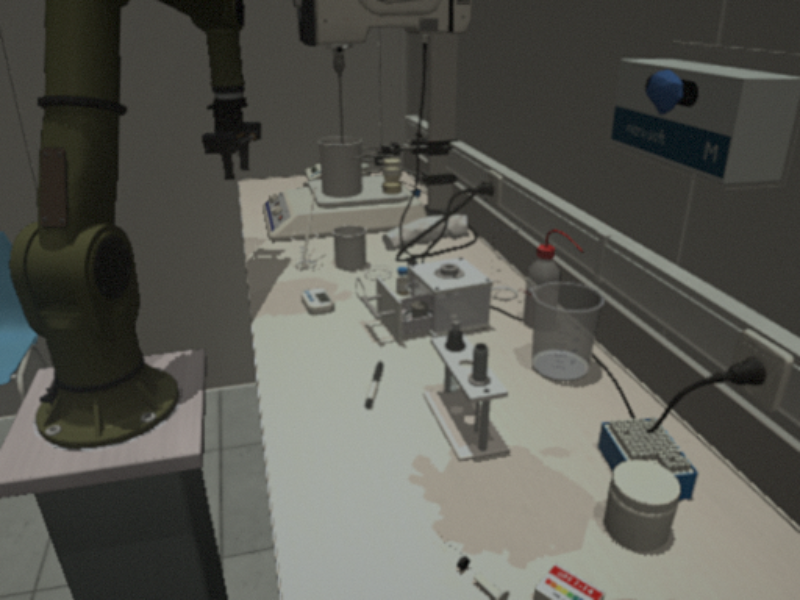

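Scene view: the chamber's bushing is at about (325,265) in the 800-px view and its drawer opens toward the robot. The dark grey probe is in the rack hole at (541,212), and the black-headed electrode is at (496,237). The side view shows the probe nearest that camera, at (481,362). Next I'll enlarge both.

Run:
```python
from h import *
a=cv2.imread('pics/scene0.png')[115:255,165:365]; b=cv2.imread('pics/side0.png')[155:295,220:340]
A=cv2.resize(a,None,fx=4,fy=4,interpolation=2)
B=cv2.resize(b,None,fx=4,fy=4,interpolation=2)
cv2.imwrite('pics/v3.png',A);cv2.imwrite('pics/v4.png',B)
```

```text
(no output)
```

View pics/v3.png

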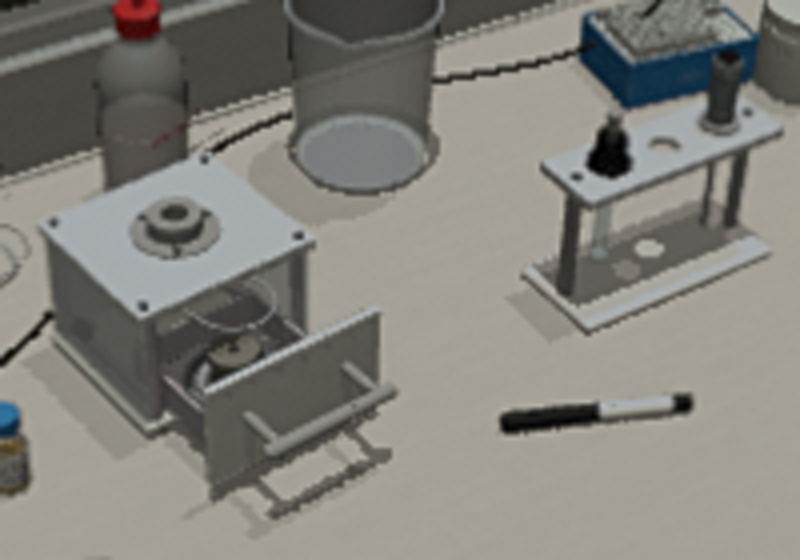

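View pics/v4.png

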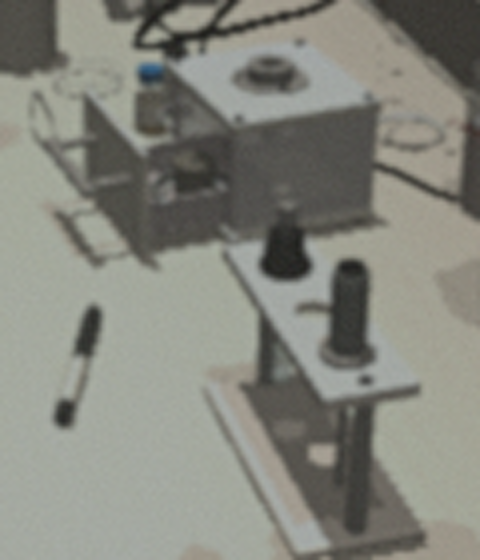

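Run:
```python
from h import *
S=lambda x,y,h:atz('scene0',x/4-.375+165,y/4-.375+115,h).round(4)
D=lambda x,y,h:atz('side0',x/4-.375+220,y/4-.375+155,h).round(4)
print('mouth',S(174,212,.12),D(270,63,.12))
for p in[(54,223),(206,159),(298,236),(142,306)]:print('roof',S(*p,.105))
for p in[(177,46),(300,42),(369,98),(239,119)]:print('roofD',D(*p,.105))
print('bar',S(270,447,.06),S(392,392,.06),D(38,103,.06),D(95,190,.06))
print('cap',S(728,56,.166),D(351,266,.166),'flange',S(721,125,.110),D(347,354,.110))
print('elec',S(614,117,.152),D(288,207,.152))
print('rack screws',S(577,177,.108),S(748,113,.108),D(366,381,.108),'hole',S(665,143,.108))
print('blue vial',S(8,410,.061),D(150,70,.061))
print('marker',S(505,422,.006),S(690,402,.006))
s=lambda u,v,h:atz('scene0',u*.64,v*.64,h).round(3)
print('vialA',s(231,338,.061),'vialB',s(259,342,.061),'timer',s(324,437,.023),'tw',s(225,420,0),s(300,400,0))
z=np.load('pics/wrist0.npz');print(R.from_rotvec(get_state()['tool_rot']).as_matrix().round(3).tolist())
print(np.array(eyes.camera_params('wrist')['mount']).round(3).tolist())
```

```text
mouth [0.634  0.1467 0.12  ] [0.6339 0.1457 0.12  ]
roof [0.6819 0.2112 0.105 ]
roof [0.6951 0.0909 0.105 ]
roof [0.5879 0.0808 0.105 ]
roof [0.5756 0.2004 0.105 ]
roofD [0.5842 0.2351 0.105 ]
roofD [0.6846 0.2168 0.105 ]
roofD [0.6963 0.0941 0.105 ]
roofD [0.5891 0.0834 0.105 ]
bar [0.4665 0.1721 0.06  ] [0.4705 0.082  0.06  ] [0.4701 0.2522 0.06  ] [0.4797 0.0854 0.06  ]
cap [ 0.5449 -0.2385  0.166 ] [ 0.5469 -0.2428  0.166 ] flange [ 0.5419 -0.239   0.11  ] [ 0.5476 -0.2428  0.11  ]
elec [ 0.5404 -0.1363  0.152 ] [ 0.5462 -0.1437  0.152 ]
rack screws [ 0.5451 -0.1135  0.108 ] [ 0.5461 -0.2685  0.108 ] [ 0.549  -0.2677  0.108 ] hole [ 0.5466 -0.1919  0.108 ]
blue vial [0.5768 0.2953 0.061 ] [0.5766 0.2937 0.061 ]
marker [0.4573 0.0005 0.006 ] [ 0.4091 -0.1173  0.006 ]
vialA [0.603 0.335 0.061] vialB [0.572 0.3   0.061] timer [0.378 0.288 0.023] tw [0.502 0.395 0.   ] [0.481 0.278 0.   ]
[[-0.925, 0.379, -0.0], [0.379, 0.925, -0.001], [-0.0, -0.001, -1.0]]
[[0.001, -0.961, -0.277, 0.076], [1.0, 0.0, 0.001, 0.0], [-0.001, -0.277, 0.961, -0.189], [0.0, 0.0, 0.0, 1.0]]
```

```bash
cat > go.py <<'E'
# print remaining displacement to world target in tool axes/units: go.py x y z yawdeg_of_tool_y
import sys; from h import *
s=get_state(); M=R.from_rotvec(s['tool_rot']).as_matrix()
t=np.array([float(a) for a in sys.argv[1:4]])
yaw=np.degrees(np.arctan2(M[1,1],M[0,1]))
print('t',round(s['time'],2),'pos',s['position'].round(4),'yaw_y',yaw.round(2),'tilt',M[:,2].round(4),'F',s['ft_force'].round(2),'g',round(s['grip_width'],3))
print('units',(M.T@(t-s['position'])/.04).round(3), 'turn', round(-(float(sys.argv[4])-yaw)/5,2) if len(sys.argv)>4 else '')
E
python3 -m jog '[[[0,0,-1,0,-1],[0,0,-1,0,-1],[0,0,-1,0,-1],[0,0,-1,0,-1],[0,0,-1,0,-1],[0,0,-1,0,-0.6]]]'; python3 go.py .43 .124 .18 95.7
```

```text
time: 0.9
position: [0.2058, 0.3661, 0.1953]
tool_rot: [-0.161, 3.137, -0.0]
ft_force: [0.7, 0.4, 1.5]
grip_width: 0.406
t 0.9 pos [0.2058 0.3661 0.1953] yaw_y 95.87 tilt [ 0.e+00 -2.e-04 -1.e+00] F [0.71 0.37 1.47] g 0.406
units [-4.956 -6.594  0.383] turn 0.03
```

```bash
python3 -m jog '[[[0,-1,-1,0,0],[0,-1,-1,0,0],[0,-1,-1,0,0],[0,-1,-1,0,0],[0,-0.95,-1,0,0],[0,0,-0.8,0.2,0],[0,0,-0.8,0.2,0],[0,0,0,0,0]]]'; python3 go.py .43 .1255 .045 95.7
python3 - <<'E'
from h import *
snap('wrist','w1'); cv2.imwrite('pics/v5.png',cv2.resize(cv2.imread('pics/w1.png'),(800,600)))
E
```

```text
time: 1.9
position: [0.4293, 0.122, 0.1788]
tool_rot: [0.149, -3.137, 0.001]
ft_force: [-0.3, 0.6, 1.1]
grip_width: 0.005
t 1.9 pos [0.4293 0.122  0.1788] yaw_y 95.45 tilt [-1.3e-03 -5.0e-04 -1.0e+00] F [-0.27  0.63  1.06] g 0.005
units [-0.031  0.087  3.344] turn -0.05
```

View pics/v5.png

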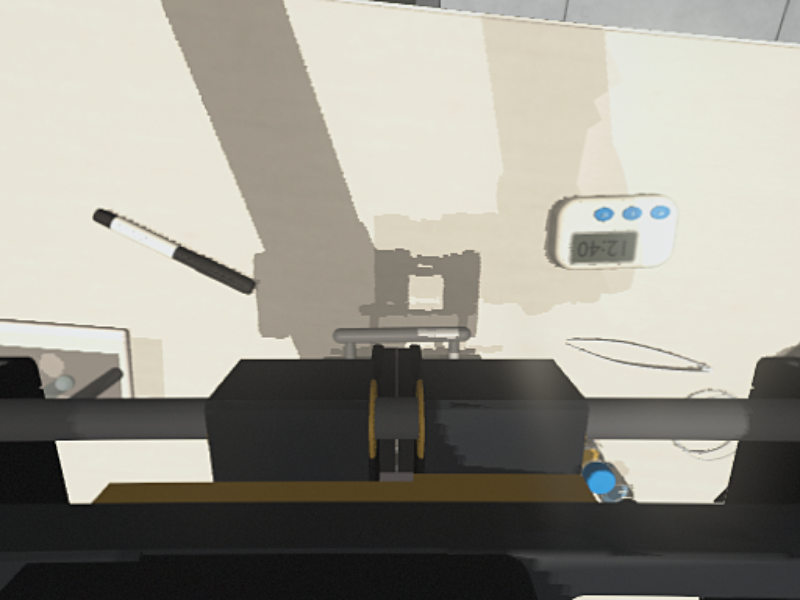

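The bar spans (335..470, 334) in the 800-px wrist view. Its middle is in line with the shut fingers, which are at column 397, and the space in front of it is clear.

```bash
python3 - <<'E'
from h import *
for u,v in((337,334),(402,334),(468,333)):print(atz('w1',u*.64,v*.64,.0655).round(4))
E
python3 -m jog '[[[0,0.1,0.1,0.7,0],[0,0,0,0.8,0],[0,0,0,0.8,0],[0,0,0,0.8,0],[0,0,0,0.25,0],[0,0,0,0,0]]]';python3 go.py .52 .135 .045 95.7
```

```text
[0.4711 0.0835 0.0655]
[0.4666 0.1301 0.0655]
[0.4613 0.1772 0.0655]
time: 2.7
position: [0.425, 0.1289, 0.0455]
tool_rot: [0.159, -3.137, 0.0]
ft_force: [0.6, -0.4, 0.3]
grip_width: 0.004
t 2.7 pos [0.425  0.1289 0.0455] yaw_y 95.79 tilt [-4.e-04 -2.e-04 -1.e+00] F [ 0.64 -0.37  0.27] g 0.004
units [-2.379 -0.088  0.012] turn 0.02
```

```bash
python3 -m jog '[[[0,-0.4,0,0,0],[0,-0.4,-0.02,0,0],[0,-0.4,-0.02,0,0],[0,-0.3,-0.02,0,0],[0,0,0,0,0]]]';python3 -m jog '[[[0,-0.2,0,0,0],[0,-0.2,0,0,0],[0,-0.1,0,0,0]]]';python3 -m jog '[[[0,-0.1,0,0,0],[0,0,0,0,0]]]'
```

```text
time: 3.32
position: [0.486, 0.1315, 0.0454]
tool_rot: [-0.155, 3.138, -0.001]
ft_force: [-0.5, 0.1, -0.0]
grip_width: 0.008
time: 3.7
position: [0.5051, 0.134, 0.0453]
tool_rot: [0.157, -3.137, -0.0]
ft_force: [-1.8, 0.1, -0.5]
grip_width: 0.004
time: 3.95
position: [0.5095, 0.1343, 0.0456]
tool_rot: [-0.157, 3.137, -0.0]
ft_force: [-0.3, -0.1, 0.7]
grip_width: 0.002
```

```bash
for i in 1; do python3 -m jog '[[[0,-0.1,0,0,0],[0,0,0,0,0]]]';done;python3 -m jog '[[[0,-0.1,0,0,0],[0,0,0,0,0]]]'
python3 - <<'E'
from h import *
snap('scene','s1'); a=cv2.imread('pics/s1.png')[115:255,165:365]
cv2.imwrite('pics/v6.png',cv2.resize(a,None,fx=4,fy=4,interpolation=2))
E
```

```text
time: 4.2
position: [0.5135, 0.1347, 0.0457]
tool_rot: [-0.157, 3.137, 0.0]
ft_force: [-0.6, -0.1, 0.1]
grip_width: 0.006
time: 4.45
position: [0.5174, 0.1351, 0.0456]
tool_rot: [-0.157, 3.137, 0.0]
ft_force: [-0.1, -0.9, -0.2]
grip_width: 0.006
```

View pics/v6.png

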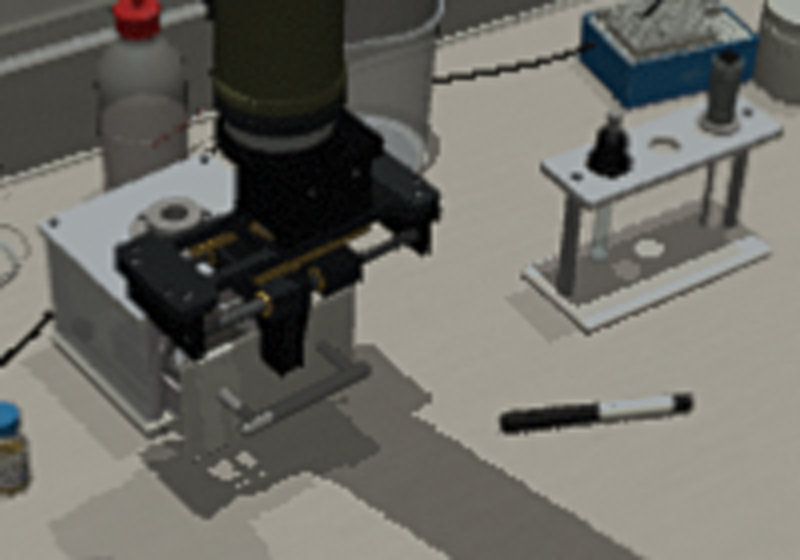

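Run:
```python
from h import *
S=lambda x,y,h:atz('s1',x/4-.375+165,y/4-.375+115,h).round(4)
print(S(246,424,.06),S(367,370,.06))
P=lambda p:[round((a-o+.375)*4) for a,o in zip(proj('s1',p),(165,115))]
print(P((.5174,.1351,.0456)),P((.5174,.1351,.0646)),P((.507,.1351,.0456)))
im=np.load('pics/s1.npz');d=im['d']
for x,y in((285,355),(280,365),(300,400),(330,385),(270,330)):
    print(x,y,atdepth('s1',x/4-.375+165,y/4-.375+115).round(3))
```

```text
[0.4917 0.1746 0.06  ] [0.4961 0.0844 0.06  ]
[281, 395] [281, 373] [289, 405]
285 355 [0.506 0.138 0.089]
280 365 [0.508 0.141 0.08 ]
300 400 [0.486 0.14  0.068]
330 385 [0.492 0.114 0.064]
270 330 [0.509 0.147 0.111]
```

Run:
```python
from h import *
im=np.load('pics/s1.npz')['im']
for y in range(348,424,4):
    u,v=285/4-.375+165,y/4-.375+115
    print(y,atdepth('s1',u,v).round(3),im[int(round(v)),int(round(u))])
```

```text
348 [0.508 0.137 0.093] [5 3 3]
352 [0.507 0.138 0.091] [2 2 2]
356 [0.507 0.138 0.087] [7 8 9]
360 [0.508 0.137 0.083] [6 7 6]
364 [0.508 0.137 0.08 ] [1 1 3]
368 [0.508 0.137 0.077] [6 6 8]
372 [0.51  0.136 0.071] [46 44 41]
376 [0.532 0.123 0.045] [75 73 67]
380 [0.53  0.125 0.044] [79 78 71]
384 [0.533 0.123 0.037] [77 76 70]
388 [0.531 0.124 0.036] [77 77 69]
392 [0.53  0.125 0.034] [77 75 70]
396 [0.529 0.125 0.031] [65 65 60]
400 [0.493 0.146 0.066] [61 60 58]
404 [0.488 0.149 0.067] [64 64 61]
408 [0.488 0.149 0.065] [60 59 58]
412 [0.485 0.151 0.064] [51 51 50]
416 [0.49  0.148 0.056] [61 60 56]
420 [ 0.539  0.12  -0.   ] [78 76 70]
```

Run:
```python
from h import *
z=np.load('pics/w1.npz')
print('table',atdepth('w1',420,80).round(4),atdepth('w1',100,60).round(4))
mt=np.array(eyes.camera_params('wrist')['mount'])
for u,v in((382,345),(382,350),(390,352),(410,350),(382,370),(382,400),(415,360),(397,478),(397,465)):
    zz,r=ray('w1',u*.64,v*.64); d=z['d'][round(v*.64),round(u*.64)]
    print(u,v,(mt[:3,:3]@(r*d)+mt[:3,3]).round(4))
```

```text
table [ 3.030e-01  3.097e-01 -1.000e-04] [ 3.175e-01 -6.910e-02  3.000e-04]
382 345 [ 0.0108 -0.0053 -0.029 ]
382 350 [ 0.0106 -0.0052 -0.0334]
390 352 [ 0.009  -0.0022 -0.0315]
410 350 [ 0.0104  0.0053 -0.033 ]
382 370 [ 0.0106 -0.0047 -0.0508]
382 400 [ 0.0325 -0.0027 -0.1112]
415 360 [ 0.0106  0.0068 -0.0425]
397 478 [-0.1882  0.0012  0.1501]
397 465 [-0.0085  0.0003 -0.0754]
```

The fingers cleared the bar and are pushing on the drawer front. Both cameras agree: the real fingertips end about 27 mm short of the reported TCP. The front works just as well for pushing and nothing is fouled, so I'll keep going and allow for that offset later.

```bash
python3 -m jog '[[[0,-0.2,0,0,0],[0,-0.2,0,0,0],[0,-0.2,0,0,0],[0,0,0,0,0]]]';python3 -m jog '[[[0,-0.1,0,0,0],[0,-0.05,0,0,0]]]';python3 -m jog '[[[0,-0.05,0,0,0],[0,0,0,0,0]]]'; python3 -m jog '[[[0,-0.05,0,0,0],[0,0,0,0,0]]]'
```

```text
time: 5.0
position: [0.542, 0.1374, 0.0456]
tool_rot: [-0.156, 3.136, -0.001]
ft_force: [0.8, 0.7, -0.2]
grip_width: 0.005
time: 5.25
position: [0.5465, 0.1378, 0.0454]
tool_rot: [0.157, -3.137, 0.0]
ft_force: [-2.6, -0.4, 2.0]
grip_width: 0.005
time: 5.5
position: [0.5475, 0.138, 0.0454]
tool_rot: [0.157, -3.135, 0.0]
ft_force: [-4.8, -0.2, 3.8]
grip_width: 0.005
time: 5.75
position: [0.5507, 0.1383, 0.0454]
tool_rot: [0.157, -3.138, 0.0]
ft_force: [-2.0, -0.6, 1.2]
grip_width: 0.005
```

```bash
python3 -m jog '[[[0,-0.05,0,0,0],[0,0,0,0,0]]]'; python3 -m jog '[[[0,-0.05,0,0,0],[0,0,0,0,0]]]'
```

```text
time: 6.0
position: [0.5537, 0.1389, 0.0457]
tool_rot: [-0.157, 3.136, 0.001]
ft_force: [0.3, 0.4, -0.0]
grip_width: 0.006
time: 6.25
position: [0.5551, 0.1389, 0.0455]
tool_rot: [-0.157, 3.137, 0.0]
ft_force: [-0.3, 0.5, 0.8]
grip_width: 0.006
```

```bash
python3 -m jog '[[[0,-0.05,0,0,0],[0,0,0,0,0]]]'; python3 -m jog '[[[0,-0.05,0,0,0],[0,0,0,0,0]]]'
```

```text
time: 6.5
position: [0.5552, 0.1389, 0.0453]
tool_rot: [0.157, -3.134, 0.0]
ft_force: [-6.0, -0.4, 3.7]
grip_width: 0.004
time: 6.75
position: [0.5551, 0.139, 0.0453]
tool_rot: [0.157, -3.13, 0.0]
ft_force: [-10.7, -1.4, 8.7]
grip_width: 0.006
```

```bash
python3 -m jog '[[[0,0.15,0,0,0],[0,0,0,-1,0],[0,0,0,-1,0],[0.5,0,0,-1,0],[0.5,0,-0.3,-1,0],[0.5,0,-1,-0.2,0],[0.5,0,-1,0,0],[0.5,0,-1,0,0],[0.5,0,-1,0,0],[0.5,0,-1,0,0]]]';python3 - <<'E'
from h import *
snap('scene','s2'); a=cv2.imread('pics/s2.png')[115:255,165:365]
cv2.imwrite('pics/v7.png',cv2.resize(a,None,fx=4,fy=4,interpolation=2))
E
python3 go.py .595 -.241 .21 95.7
```

```text
time: 8.0
position: [0.5744, -0.0737, 0.2137]
tool_rot: [-0.157, 3.136, -0.0]
ft_force: [-0.2, 0.2, 0.3]
grip_width: 0.494
t 8.05 pos [ 0.574  -0.0815  0.214 ] yaw_y 95.27 tilt [ 0.0025 -0.0049 -1.    ] F [-0.23 -4.4   0.26] g 0.496
units [-0.156 -4.018  0.12 ] turn -0.09
```

View pics/v7.png

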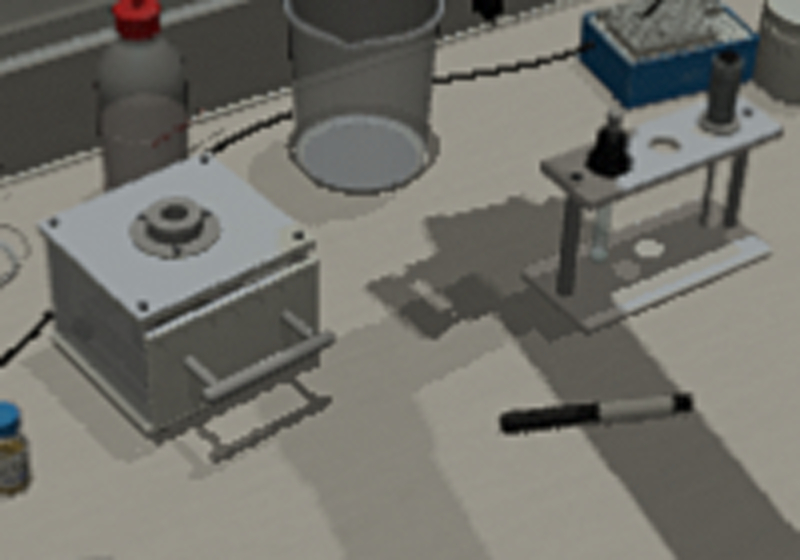

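The drawer front is flush against the chamber, with the bar now at (208,392)–(332,338). Next I'll check the bar's position and go to the probe.

```bash
python3 -m jog '[[[0.5,0,-1,0.1,0],[0.5,0,-1,0,0],[0.5,0,-1,0,0],[0.5,-0.15,-1,0,0],[0.5,0,0,0,0],[0.5,0,0,0,0]]]';python3 - <<'E'
from h import *
S=lambda x,y,h:atz('s2',x/4-.375+165,y/4-.375+115,h)
print('bar',(S(208,392,.06)+S(332,339,.06))/2)
snap('wrist','w2');z=np.load('pics/w2.npz');cv2.imwrite('pics/v8.png',cv2.resize(cv2.imread('pics/w2.png'),(800,600)))
E
python3 go.py .546 -.241 .21 95.7
```

```text
time: 8.8
position: [0.596, -0.2301, 0.2092]
tool_rot: [-0.157, 3.137, 0.001]
ft_force: [0.9, 1.6, 0.5]
grip_width: 0.498
bar [0.5313331  0.13412242 0.06      ]
t 8.85 pos [ 0.5962 -0.2293  0.2093] yaw_y 95.82 tilt [ 2.0e-04  1.1e-03 -1.0e+00] F [-0.55  0.31 -1.27] g 0.498
units [ 1.278 -0.165 -0.019] turn 0.02
```

View pics/v8.png

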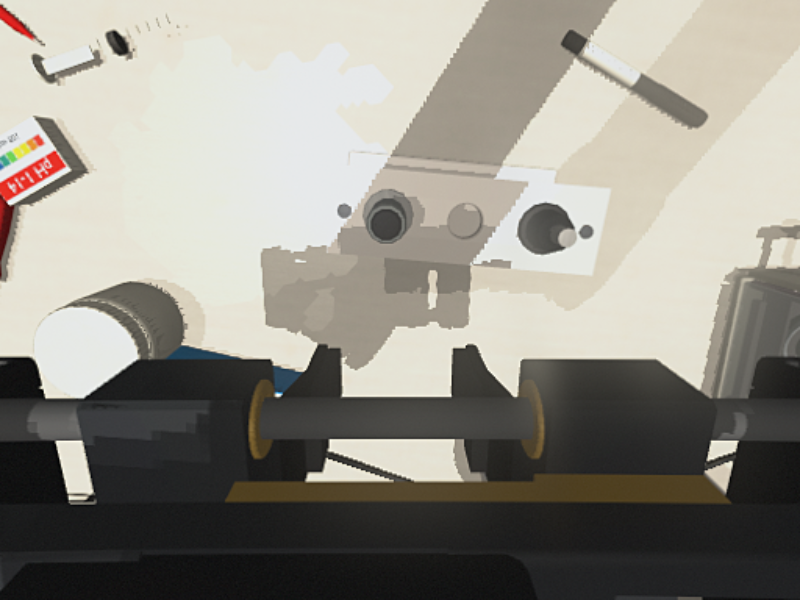

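The wrist view shows the probe's cap at (386,225), the empty hole at (465,220), the electrode at (566,237) and the open fingers at columns 341 and 452. The bar reads within 2 mm of its home position.

Run:
```python
from h import *
W=lambda x,y,h:atz('w2',x*.64-.18,y*.64-.18,h).round(4)
print('cap',W(386,225,.166),'hole',W(465,220,.108),'screws',W(344,211,.108),W(587,231,.108),'elec',W(567,238,.152))
z=np.load('pics/w2.npz');mt=np.array(eyes.camera_params('wrist')['mount'])
print(atdepth('w2',386*.64,225*.64),atdepth('w2',600*.64,220*.64))
for u,v in((333,347),(333,355),(338,350),(338,360),(460,350),(460,360),(455,350),(333,400),(600,362),(600,380),(200,362)):
    zz,r=ray('w2',u*.64,v*.64); d=z['d'][round(v*.64),round(u*.64)]
    print(u,v,(mt[:3,:3]@(r*d)+mt[:3,3]).round(4))
```

```text
cap [ 0.5485 -0.2401  0.166 ] hole [ 0.5472 -0.1904  0.108 ] screws [ 0.5493 -0.2681  0.108 ] [ 0.5464 -0.1112  0.108 ] elec [ 0.5473 -0.1404  0.152 ]
[ 0.54858841 -0.23989827  0.16653196] [ 0.53875731 -0.10471007  0.10889852]
333 347 [-0.0875 -0.0599  0.2095]
333 355 [ 0.0092 -0.0234 -0.0348]
338 350 [ 0.0091 -0.0222 -0.0297]
338 360 [ 0.008  -0.0214 -0.0367]
460 350 [ 0.0089  0.0247 -0.0292]
460 360 [ 0.0091  0.0233 -0.0391]
455 350 [ 0.0093  0.0226 -0.0302]
333 400 [ 0.0331 -0.0121 -0.1123]
600 362 [ 0.0377  0.0418 -0.1045]
600 380 [ 0.0375  0.0383 -0.1124]
200 362 [ 0.0379 -0.0399 -0.1051]
```

```bash
python3 go.py .5485 -.240 .094 95.7; python3 -m jog '[[[0.5,0.6,-0.1,0,0],[0.5,0.6,-0.04,0,0],[0.5,0,0,0,0],[0.5,0,0,0,0]]]'; python3 go.py .5485 -.240 .094 95.7
```

```text
t 8.85 pos [ 0.5962 -0.2293  0.2093] yaw_y 95.82 tilt [ 2.0e-04  1.1e-03 -1.0e+00] F [-0.55  0.31 -1.27] g 0.498
units [ 1.214 -0.149  2.881] turn 0.02
time: 9.35
position: [0.5498, -0.2396, 0.2097]
tool_rot: [-0.161, 3.136, 0.001]
ft_force: [0.9, 0.7, -0.1]
grip_width: 0.502
t 9.35 pos [ 0.5498 -0.2396  0.2097] yaw_y 95.86 tilt [ 1.6e-03  9.0e-04 -1.0e+00] F [ 0.88  0.67 -0.1 ] g 0.502
units [ 0.039 -0.009  2.893] turn 0.03
```

```bash
python3 -m jog '[[[0.5,0.03,0,0.6,0],[0.5,0,0,0.6,0],[0.5,0,0,0.6,0],[0.5,0,0,0.6,0],[0.5,0,0,0.45,0],[0.5,0,0,0,0]]]'; python3 go.py .5485 -.240 .094 95.7; python3 -m jog '[[[0.2,0,0,0,0],[0.2,0,0,0,0],[0.2,0,0,0,0],[0.1,0,0,0,0],[0.1,0,0,0,0],[0.1,0,0,0,0]]]' 25
```

```text
time: 10.1
position: [0.547, -0.2404, 0.0939]
tool_rot: [0.158, -3.135, -0.001]
ft_force: [-0.3, -0.2, 1.0]
grip_width: 0.5
t 10.1 pos [ 0.547  -0.2404  0.0939] yaw_y 95.78 tilt [-2.7e-03  6.0e-04 -1.0e+00] F [-0.27 -0.16  1.04] g 0.5
units [-0.04   0.007 -0.002] turn 0.02
time: 10.85
position: [0.5479, -0.2414, 0.0962]
tool_rot: [-0.157, 3.136, 0.0]
ft_force: [-0.3, 0.3, 5.7]
grip_width: 0.247
```

```bash
python3 -m jog '[[[0.1,0,0,-0.2,0],[0.1,0,0,-0.4,0],[0.1,0,0,-0.5,0],[0.1,0,0,-0.5,0],[0.1,0,0,-0.5,0],[0.1,0,0,-0.5,0],[0.1,0,0,-0.5,0],[0.1,0,0,-0.4,0],[0.1,0,0,0,0],[0.1,0,0,0,0]]]'; python3 go.py .60 .07 .24 95.7
python3 - <<'E'
from h import *
snap('side','d3');snap('scene','s3')
a=cv2.imread('pics/side0.png')[80:260,200:340]
a=cv2.imread('pics/d3.png')[100:260,220:340];b=cv2.imread('pics/s3.png')[70:190,290:390]
A=cv2.resize(a,None,fx=3.5,fy=3.5,interpolation=2);B=cv2.resize(b,(380,456),interpolation=2)
B=cv2.copyMakeBorder(B,0,A.shape[0]-456,0,0,0);cv2.imwrite('pics/v9.png',np.hstack([A,B]));print(A.shape)
E
```

```text
time: 12.1
position: [0.5471, -0.2411, 0.2348]
tool_rot: [0.157, -3.137, -0.001]
ft_force: [-0.2, 0.5, -2.3]
grip_width: 0.251
t 12.1 pos [ 0.5471 -0.2411  0.2348] yaw_y 95.73 tilt [-1.e-03  5.e-04 -1.e+00] F [-0.17  0.46 -2.29] g 0.251
units [-2.093  7.608 -0.127] turn 0.01
(560, 420, 3)
```

View pics/v9.png

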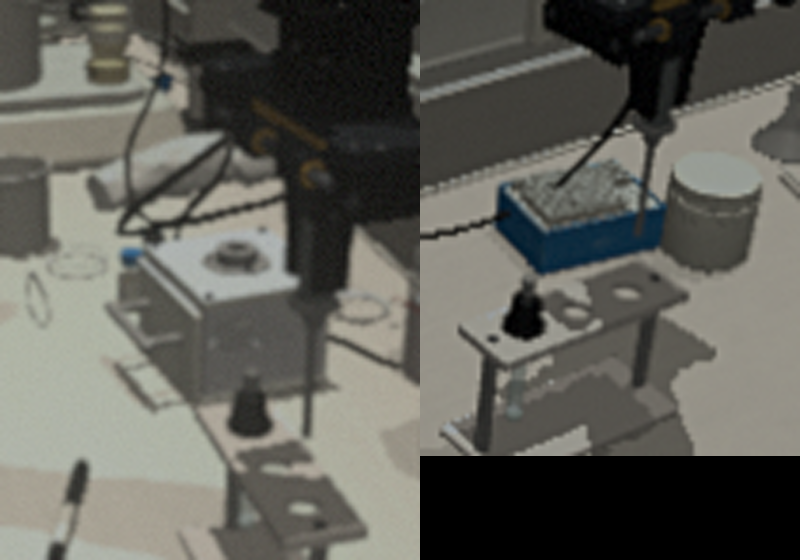

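The probe is out of the rack and hanging upright. Its tip is at (307,436) in the side crop and (640,233) in the scene crop, with the electrode untouched. Next step: triangulate the tip.

```bash
cat >> h.py <<'E'
def tri(obs):
    A=np.zeros((3,3));b=np.zeros(3);L=[]
    for f,u,v in obs:
        z,r=ray(f,u,v);D=z['T'][:3,:3]@r;D/=np.linalg.norm(D);o=z['T'][:3,3];M=np.eye(3)-np.outer(D,D);A+=M;b+=M@o;L.append((o,M))
    p=np.linalg.solve(A,b);return p.round(4),[round(np.linalg.norm(M@(p-o)),4) for o,M in L]
E
python3 - <<'E'
from h import *
d=lambda x,y:('d3',(x+.5)/3.5-.5+220,(y+.5)/3.5-.5+100)
s=lambda x,y:('s3',(x-420+.5)/3.8-.5+290,(y+.5)/3.8-.5+70)
print('tip',tri([d(307,437),s(640,235)]),'flange',tri([d(317,302),s(655,122)]))
print('pred tip px if vertical', proj('s3',(.5475,-.241,.153)),s(640,235),proj('d3',(.5475,-.241,.153)),d(307,437))
E
```

```text
tip (array([ 0.5459, -0.2432,  0.1565]), [np.float64(0.0018), np.float64(0.0018)]) flange (array([ 0.5478, -0.2436,  0.2486]), [np.float64(0.0009), np.float64(0.0009)])
pred tip px if vertical (np.float64(346.1005256552449), np.float64(131.9158024512587)) ('s3', 347.5263157894737, 131.47368421052633) (np.float64(307.0482085835537), np.float64(225.91439055325523)) ('d3', 307.3571428571429, 224.5)
```

```bash
python3 -m jog '[[[0.1,-0.4,0,-0.3,0],[0.1,-0.7,0.2,-0.2,0],[0.1,-0.7,0.6,0,0],[0.1,-0.7,0.8,0,0],[0.1,-0.4,0.9,0,0],[0.1,-0.2,0.9,0,0],[0.1,0,0.9,0,0],[0.1,0,0.9,0,0],[0.1,0,0.9,0,0],[0.1,0,0.9,0,0]]]'; python3 go.py .634 .146 .25 95.7
```

```text
time: 13.45
position: [0.6422, 0.0508, 0.2545]
tool_rot: [0.157, -3.136, 0.0]
ft_force: [0.4, -0.6, -1.0]
grip_width: 0.244
t 13.45 pos [0.6422 0.0508 0.2545] yaw_y 95.73 tilt [-1.4e-03 -2.0e-04 -1.0e+00] F [ 0.42 -0.62 -1.  ] g 0.244
units [-0.033  2.389  0.113] turn 0.01
```

```bash
python3 -m jog '[[[0.1,-0.03,0.7,0.1,0],[0.1,0,0.7,0.2,0],[0.1,0,0.6,0.3,0],[0.1,0,0.3,0.3,0],[0.1,0,0.06,0.1,0],[0.1,0,0,0,0],[0.1,0,0,0,0]]]'; python3 go.py .634 .146 .213 95.7
python3 - <<'E'
from h import *
snap('side','d4');snap('scene','s4')
a=cv2.imread('pics/d4.png')[115:195,250:330];b=cv2.imread('pics/s4.png')[110:200,165:255]
A=cv2.resize(a,(400,400),interpolation=2);B=cv2.resize(b,(400,400),interpolation=2)
cv2.imwrite('pics/v10.png',np.hstack([A,B]))
E
```

```text
time: 14.32
position: [0.6352, 0.142, 0.2161]
tool_rot: [-0.153, 3.137, -0.001]
ft_force: [-0.6, 0.8, -0.9]
grip_width: 0.247
t 14.32 pos [0.6352 0.142  0.2161] yaw_y 95.6 tilt [ 1.2e-03 -3.0e-04 -1.0e+00] F [-0.58  0.83 -0.88] g 0.247
units [0.02  0.102 0.078] turn -0.02
```

View pics/v10.png

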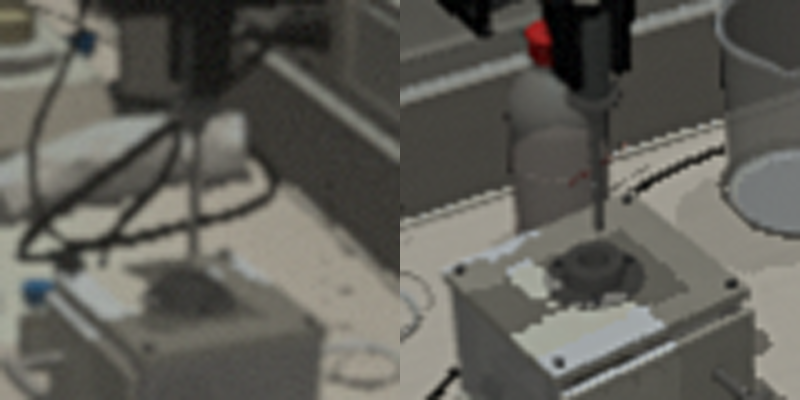

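Run:
```python
from h import *
print('tip', tri([('d4',288.2,165.6),('s4',209.6,160.9)]))
m=tri([('side0',287.1,170.4),('scene0',208.1,167.5)]);print('mouth',m)
for f,r in(('d4',range(146,168,3)),('s4',range(138,164,3))):
    g=cv2.cvtColor(np.load(f'pics/{f}.npz')['im'],cv2.COLOR_RGB2GRAY).astype(int)
    c=288 if f=='d4' else 209
    for y in r: print(f,y,c-7,g[y,c-7:c+8])
for f,g0 in(('d4','side0'),('s4','scene0')):
    for P in((.634,.146,.12),(.634,.146,.138),(.634,.146,.20),(.639,.146,.138),(.634,.151,.138)): print(f,P,np.round(proj(f,P),1))
for f,y,c in(('side0',170,287),('scene0',167,208)):
    g=cv2.cvtColor(np.load(f'pics/{f}.npz')['im'],cv2.COLOR_RGB2GRAY).astype(int)
    print(f,c-9,y-5);print(g[y-5:y+8,c-9:c+10])
```

```text
tip (array([0.6354, 0.1407, 0.138 ]), [np.float64(0.0003), np.float64(0.0003)])
mouth (array([0.6343, 0.1465, 0.1198]), [np.float64(0.0003), np.float64(0.0003)])
d4 146 281 [105  98  75  50  68 100 113  92  78  96 112 116 112 111 106]
d4 149 281 [73 50 45 67 79 78 70 61 72 83 90 94 89 88 82]
d4 152 281 [ 53  90 111 111 116 127 117  76  81  83  82  94 109 114 132]
d4 155 281 [157 160 157 158 158 155 130  87  90 134 156 159 155 154 153]
d4 158 281 [159 156 155 155 144 127 112  84  58  53  59  65  66  57  57]
d4 161 281 [ 54  50  56  86 105 109  91  73 100 139 152 156 159 159 154]
d4 164 281 [159 161 161 164 164 158 124  83 104 139 155 156 145 134 132]
d4 167 281 [106  98  93  98  92  89  84  90 102 107 110 110 106 102 105]
s4 138 202 [81 78 76 70 66 57 49 49 46 35 63 69 69 68 67]
s4 141 202 [82 83 80 79 77 64 53 49 54 45 60 69 64 68 63]
s4 144 202 [ 79  77  77  76  77  68  55  51  65  64  80 144 131 135 119]
s4 147 202 [ 78  79  77  77  77  72  56  49  49  71 141 159 161 159 159]
s4 150 202 [ 87  70  63  69  68  68  57  51  48  72 140 157 155 130 153]
s4 153 202 [ 78  77  75  75  72  7
[... 2078 characters left out ...]
 119  87  81  81  92 118 132 134 147 155 170
  173]
 [172 161 148 136 133 132  94  65  50  54  55  57  73 127 136 136 114 120
  150]
 [146 114 124 133 135 128  75  42  48  54  53  50  60 129 139 136  80  63
   89]
 [107  66  87 125 134 134  99  66  58  59  58  66 106 136 139 128  78  98
  121]
 [129 124 103 107 130 138 135 134 119 113 116 130 137 138 129  86  68 125
  134]
 [137 140 102  69  87 123 139 142 138 136 136 138 127 115  82  48  59 128
  133]
 [136 136  95  55  55  72  84  98 102 104  96  84  73  65  52  44  81 130
  134]
 [132 134  99  59  47  53  58  63  66  67  63  58  53  50  44  49 107 133
  135]
 [132 134 120  93  62  52  54  54  52  55  56  53  48  47  59  87 130 135
  134]]
```

```bash
python3 -m jog '[[[0.1,0.01,0.14,0,0],[0.1,0,0,0,0],[0.1,0,0,0,0]]]'; python3 go.py .634 .1475 .213 95.7
python3 - <<'E'
from h import *
snap('side','d5');snap('scene','s5')
for f,r in(('d5',range(155,168,3)),('s5',range(144,164,3))):
    g=cv2.cvtColor(np.load(f'pics/{f}.npz')['im'],cv2.COLOR_RGB2GRAY).astype(int)
    c=288 if f=='d5' else 207
    for y in r: print(f,y,c-7,g[y,c-7:c+8])
    print(np.round(proj(f,(.6343,.1465,.138)),1))
E
python3 go.py .634 .1475 .213 95.7
```

```text
time: 14.8
position: [0.6337, 0.1493, 0.2155]
tool_rot: [-0.157, 3.137, -0.0]
ft_force: [-0.3, -0.6, -1.1]
grip_width: 0.245
t 14.8 pos [0.6337 0.1493 0.2155] yaw_y 95.74 tilt [ 2.e-04 -0.e+00 -1.e+00] F [-0.27 -0.55 -1.14] g 0.245
units [-0.004 -0.046  0.063] turn 0.01
d5 155 281 [153 156 159 158 155 123  81 104 142 155 159 156 157 154 153]
d5 158 281 [159 155 155 154 140 105  75  94  92  71  59  64  69  61  54]
d5 161 281 [ 58  49  58  84 100  88  72 120 149 154 155 152 157 159 157]
d5 164 281 [160 162 162 161 156 122  94 127 153 158 153 151 141 133 133]
d5 167 281 [107  99  98  94  90  87  87  95 104 107 120 121 109 101 111]
[287.3 164.9]
s5 144 200 [ 79  80  79  80  78  67  54  51  69  74  70  63  80 144 131]
s5 147 200 [ 79  80  78  79  78  70  54  51  59  59  49  70 141 160 160]
s5 150 200 [ 88  89  88  70  62  58  53  50  58  66  61  73 140 157 156]
s5 153 200 [ 78  76  79  77  76  75  59  50  52  62  61  63 118 148 146]
s5 156 200 [ 78  76  76  75  75  75  59  50  74 112 117 119 119 119 119]
s5 159 200 [ 91 109 117 118 119 121  93  57  66 112 119 118 118 118 118]
s5 162 200 [119 120 120 119 120 120  95  61  65 113 121 118 103 112 117]
[207.8 161.9]
t 14.9 pos [0.6337 0.1491 0.2155] yaw_y 95.72 tilt [ 1.e-04 -0.e+00 -1.e+00] F [-0.5   0.59 -0.79] g 0.245
units [-0.004 -0.039  0.063] turn 0.0
```

```bash
python3 -m jog '[[[0.1,-0.01,-0.032,0,0],[0.1,0,0,0,0],[0.1,0,0,0.15,0],[0.1,0,0,0.2,0],[0.1,0,0,0.2,0],[0.1,0,0,0.1,0],[0.1,0,0,0,0]]]'; python3 go.py .634 .1478 .1445 95.7
```

```text
time: 15.78
position: [0.6339, 0.1479, 0.1889]
tool_rot: [0.157, -3.137, 0.0]
ft_force: [-0.2, -0.3, -0.7]
grip_width: 0.244
t 15.78 pos [0.6339 0.1479 0.1889] yaw_y 95.73 tilt [-7.e-04 -2.e-04 -1.e+00] F [-0.23 -0.29 -0.66] g 0.244
units [-0.002 -0.003  1.111] turn 0.01
```

Run:
```python
from h import *
snap('side','d6');snap('scene','s6')
a=cv2.imread('pics/d6.png')[145:190,265:310];b=cv2.imread('pics/s6.png')[140:185,185:230]
A=cv2.resize(a,(400,400),interpolation=2);B=cv2.resize(b,(400,400),interpolation=2)
cv2.imwrite('pics/v11.png',cv2.convertScaleAbs(np.hstack([A,B]),alpha=1.6))
```

```text
(no output)
```

View pics/v11.png

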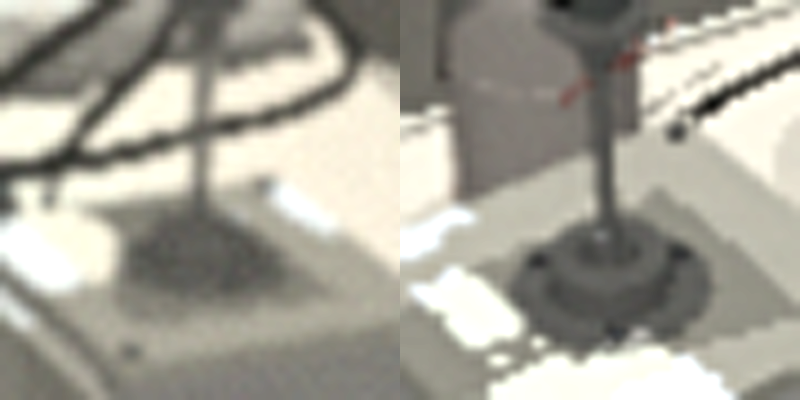

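The stem sits in the bore, centred in both views: column 609 against bushing centre 611 in the scene view, 202 against about 200 in the side view. Continuing down.

```bash
python3 -m jog '[[[0.1,0,0,0.15,0],[0.1,0,0,0.2,0],[0.1,0,0,0.2,0],[0.1,0,0,0.2,0],[0.1,0,0,0.2,0],[0.1,0,0,0.15,0],[0.1,0,0,0,0],[0.1,0,0,0,0],[0.1,0,0,0,0],[0.1,0,0,0,0]]]'; python3 go.py .634 .1478 .1445 95.7
python3 - <<'E'
from h import *
snap('side','d7');snap('scene','s7')
a=cv2.imread('pics/d7.png')[145:215,265:335];b=cv2.imread('pics/s7.png')[140:210,180:250]
A=cv2.resize(a,(400,400),interpolation=2);B=cv2.resize(b,(400,400),interpolation=2)
cv2.imwrite('pics/v12.png',cv2.convertScaleAbs(np.hstack([A,B]),alpha=1.6))
E
```

```text
time: 17.12
position: [0.6343, 0.1479, 0.1458]
tool_rot: [-0.157, 3.137, 0.0]
ft_force: [0.2, -0.1, -1.4]
grip_width: 0.245
t 17.12 pos [0.6343 0.1479 0.1458] yaw_y 95.72 tilt [ 5.e-04  2.e-04 -1.e+00] F [ 0.24 -0.09 -1.45] g 0.245
units [ 0.009 -0.003  0.032] turn 0.0
```

View pics/v12.png

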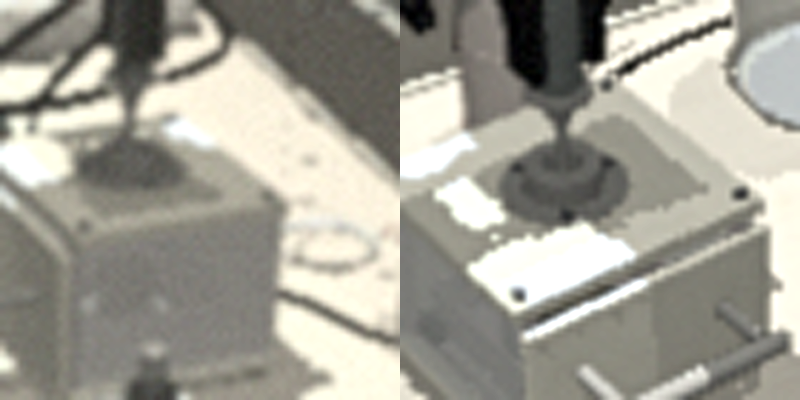

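```bash
python3 -c "
from h import *
print(job.close_job()); s=get_state(); print(s['time'],s['position'],s['ft_force'],s['grip_width'])"
```

```text
the job is handed in; nothing more can be done
None
the job is handed in; nothing more can be done
```

I pushed the drawer home, lifted the steel-stemmed probe out of the rack and lowered its stem through the bushing. The job is handed in at about 17 s; no verdict was reported.

**Last checks:**
- **Drawer:** it passed the catch at about 5 N and met a firm stop. The bar measured (0.531, 0.134) against the expected (0.5305, 0.1356), and the front looks flush in the last picture.
- **Probe position:** the tip is about 52 mm below the mouth (allowed 40 to 67). It is an estimated 1 mm or less from the bore's axis, and the tool's own tilt is under 0.001 rad. The tip can't be seen inside the beaker, so depth comes from the tool pose and the offset measured when I lifted it.
- **Grip and contact:** it grips a width matching the 22 mm handle, and wrist forces stayed near zero on the way down, so there was no sign of contact.
- **Other objects:** I didn't touch the electrode or bystanders as far as the pictures show, but I didn't re-measure them at the end.

**What disagreed:** the real fingertips end about 27 mm short of the reported TCP. The first push therefore passed over the bar and worked on the drawer front instead. I allowed for this when gripping the probe.

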